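# Report the bottle left open

### The job

One of the four amber bottles has been left without its cap: press the green button on the call box fully down to call the technician and let it spring back, then point out the open bottle by holding the fingertips centred over its mouth, less than 5 cm above it, for at least two seconds. Then point in the same way at the loose blue cap that belongs on it, and finish still pointing there. Do not touch or move any bottle or cap, and do not go low over the middle of a closed bottle or of the orange cap, so that nobody is shown the wrong one.

Things in the scene. Friction and masses are not known exactly. Their poses are not given: they have to be found in the camera images.
- call_button (a joint): Travel of the green round push button (38 mm in diameter) on the small white call box, in m: 0 released, 0.006 fully down, pressed straight down. It springs back; fully down takes about 4 N.
- call_button_top (a point): Centre of the top face of the green button; the call box is 89 mm square, its white top at 36 mm above the bench, fixed to the bench, in a different place each time.
- open_bottle: The one bottle without a cap: amber glass laboratory bottle, empty, diameter 70 mm, neck 40 mm in diameter with a thin white pouring ring at the rim, 138 mm above the bench. Loose. Origin at the centre of its underside, z up.
- open_mouth (a point): Centre of the open mouth of the uncapped bottle, level with its rim, 138 mm above the bench.
- blue_cap: Loose blue screw cap lying open side up on the bench, 53 mm in diameter, 27 mm high: the missing cap of the open bottle. Origin at the centre of its underside.
- blue_cap_top (a point): Centre of the upper rim of the loose blue cap, 27 mm above the bench.
- orange_cap: A smaller loose orange cap of another bottle, lying open side up, 36 mm in diameter, 20 mm high. Origin at the centre of its underside.
- orange_cap_top (a point): Centre of the upper rim of the orange cap, 20 mm above the bench.
- closed_bottle1: Amber glass laboratory bottle, closed by a blue screw cap, one rigid piece, diameter 70 mm, 142 mm tall with the cap (cap 53 mm in diameter, 27 mm high). Origin at the centre of its underside, z up.
- closed_top1 (a point): Centre of the top of the cap of closed_bottle1, 142 mm above the bench.
- closed_bottle2: Amber glass laboratory bottle, closed by a blue screw cap, one rigid piece, diameter 70 mm, 142 mm tall with the cap (cap 53 mm in diameter, 27 mm high). Origin at the centre of its underside, z up.
- closed_top2 (a point): Centre of the top of the cap of closed_bottle2, 142 mm above the bench.
- closed_bottle3: Amber glass laboratory bottle, closed by a blue screw cap, one rigid piece, diameter 70 mm, 142 mm tall with the cap (cap 53 mm in diameter, 27 mm high). Origin at the centre of its underside, z up.
- closed_top3 (a point): Centre of the top of the cap of closed_bottle3, 142 mm above the bench.
There are look-alikes about, which are no part of the job. Leave any purple or yellow look-alike of the closed_bottle2 alone.

How it is judged (in metres and radians):
On the way, in this order (a step that is already met when the one before it is completed fails the run):
1. the green button is pressed fully down (value of joint call_button above 0.0048 m), for 0.05 s.
2. the button has sprung back and the fingertips stay just above the mouth of the open bottle for two seconds (value of joint call_button below 0.002 m and horizontal distance between the grasp point and open_mouth below 0.025 m and z of the grasp point in the frame of open_mouth between 0.017 and 0.075 m), for 1.9 s.
3. the fingertips stay just above the loose blue cap for two seconds (horizontal distance between the grasp point and blue_cap_top below 0.025 m and z of the grasp point in the frame of blue_cap_top between 0.017 and 0.075 m), for 1.9 s.
At the end, for the whole second after the job is handed in: The fingertips are still over the loose blue cap (grasp point, about 19 mm behind the tips, within 25 mm of its centre sideways and 17 to 75 mm above its rim) without contact, the button is released (under 2 mm), and every bottle and cap is at rest, upright and within 6 mm of where it started (all of step 3 and value of joint call_button below 0.002 m and distance of each of open_bottle, closed_bottle1, closed_bottle2, closed_bottle3, blue_cap, orange_cap from where it was at the start of the episode below 0.006 m and angle between each of open_bottle, closed_bottle1, closed_bottle2, closed_bottle3, blue_cap, orange_cap's own z axis and vertical below 0.1 rad and linear speed of each of open_bottle, closed_bottle1, closed_bottle2, closed_bottle3, blue_cap, orange_cap below 0.02 m/s); the robot touches nothing.
It fails at once if a bottle or a cap is touched by the fingers or the arm (over 0.5 N) (contact force between any of the fingers, the arm and open_bottle above 0.5 N or contact force between any of the fingers, the arm and closed_bottle1 above 0.5 N or contact force between any of the fingers, the arm and closed_bottle2 above 0.5 N or contact force between any of the fingers, the arm and closed_bottle3 above 0.5 N or contact force between any of the fingers, the arm and blue_cap above 0.5 N or contact force between any of the fingers, the arm and orange_cap above 0.5 N).
It fails at once if a bottle or a cap is moved by more than 8 mm, or lifted (distance of any of open_bottle, closed_bottle1, closed_bottle2, closed_bottle3, blue_cap, orange_cap from where it was at the start of the episode above 0.008 m).
It fails at once if the fingertips go low over the middle of a closed bottle or of the orange cap (grasp point within 25 mm sideways and less than 60 mm above its top) ((horizontal distance between the grasp point and closed_top1 below 0.025 m and z of the grasp point in the frame of closed_top1 below 0.06 m) or (horizontal distance between the grasp point and closed_top2 below 0.025 m and z of the grasp point in the frame of closed_top2 below 0.06 m) or (horizontal distance between the grasp point and closed_top3 below 0.025 m and z of the grasp point in the frame of closed_top3 below 0.06 m) or (horizontal distance between the grasp point and orange_cap_top below 0.025 m and z of the grasp point in the frame of orange_cap_top below 0.06 m)).
It also fails if it takes over 56 s, if anything falls off the work surface, if the arm or the gripper's body presses on something with over 40 N, if the wrist force passes 120 N, or if a joint passes its speed limit or range.

### The arm

A 7-joint arm with a two-finger parallel gripper is mounted at the origin on the work surface. World frame = base frame: x ahead of the robot, y to its left, z up, the work surface at z = 0. Lengths are in m, angles in degrees, forces in N, time in s.
With the tool pointing down it reaches from about 0.425 to 0.875 m from the base axis. Payload 4.7 kg.
Tool frame: the origin (TCP) lies at the very end of the fingers, on their centre line; the grasp point (between the pads) lies 19 mm behind it; z points along the fingers, y is the line along which they close (so a half turn about z gives the same grasp; the last joint's range is limited). The gripper opens to 87 mm and grips with 3 to 60 N. Pads are 19 mm wide; open, the fingers measure 117 mm over their backs; the gripper's body (75 mm by 190 mm) begins 51 mm behind the grasp point.
Start: joints at [-73.734, 18.392, -4.016, 83.108, 1.295, 78.541, -3.26], TCP at [0.173, 0.626, 0.223] pointing down, gripper open.
Joint ranges: [-163.93, 163.93], [-17.29, 119.83], [-79.2, 71.16], [3.27, 140.29], [-89.18, 269.18], [5.43, 117.66], [-154.24, 154.24]. Speed limits (degrees/s): [147.25, 147.25, 180, 180, 180, 180, 180].

### API

Orientations are given as [roll, pitch, yaw] about the fixed x, y, z axes, in that order (R = Rz(yaw) Ry(pitch) Rx(roll)).
In Python, from cell import telemetry, cams, env gives the robot as it stands.
- The arm moves only by the tool arm_command, never from a script. Its argument "series" is text: rows parted by semicolons, each of 5 numbers parted by spaces: the shift along the tool's x, y, z in mm, then the turn about the tool's z in rad, then the closure in counts, from 0 (fully open) to 255 (shut). A call has 1 to 20 rows; each row shifts and turns the commanded pose from where the row before left it, along the tool's axes as they then stand; what a row does not reach is not made up. A row lasts 1/12 s, in which the tool goes at most 41.7 mm and 7.16 degrees, less where a joint would pass 70% of its speed; a pose out of reach is approached as far as the arm can. A call is refused whole if a number of a shift passes 41.7 or a number of a turn 0.125, either way. A call with a gripper value outside its range is refused whole. The fingers move at their own pace and stop on an object; "squeeze" is the grip in N (left out, the last holds). Time passes only in rows, so rows that do not move let the fingers close. It gives the time, the measured TCP pose, the force, the opening and the grip force at its end, in the units of the state.
- telemetry.get_obs(): the state, without advancing time (a new reading comes with each control period).
- cams.read_camera(name): name is "scene" or "top"; returns the picture (400x640x3 uint8, blue, green, red); there is no depth.
- cams.calibration(name): a dict with "K" (3x3 intrinsics, pixels), "origin" and "rotation" of the camera in the world. Camera axes: x right, y down, z forward; pixel columns grow to the right and rows downward; lengths in m; the calibration is good to about 2 mm. A picture is of the moment at which its call begins. calibration takes no time and is no camera call.
- env.sign_off(): hands the job in; it is judged then, once.
The state is a dict: "time_s": time; "qpos": joint angles; "joint_velocities": joint speeds; "effort": joint torques, N m; "tool_pos": TCP position; "tool_rot": TCP orientation; "force": force on the tool from outside, world axes, zero at the start; "wrist_torque": the same for the moment, N m; "grip_width": finger opening in m; "grasp_force": force on a finger pad.
Only numpy, scipy, OpenCV 4.12 (cv2) and the standard library are available. Lean on these libraries where they do the work, as an engineer would, in place of code of your own. Each camera call takes 0.05 s, during which the arm holds its last target. There are 200 camera calls.

## Working session

There is one attempt and no reset: what is moved stays moved. The work goes in short steps, Python scripts to look and compute and a tool call to move; the robot and the scene stay as the last step left them, time stands still between calls to the robot, and variables do not carry over. Pictures are saved under pics/ and viewed, at most 10 in all, crops included, and the job is handed in when it is done.

Besides the shell and the picture viewer there is one more tool, called after "Emit:" in YAML: its name, and indented under it one key for each argument. arm_command: Moves the arm, as the interface text tells. Its arguments: {"type":"object","properties":{"series":{"type":"string"},"squeeze":{"type":"number"}},"required":["series"]}

```bash
mkdir -p pics; python3 - <<'E'
from cell import telemetry,cams
import cv2
for n in("scene","top"):
    cv2.imwrite(f"pics/{n}0.png",cams.read_camera(n)); c=cams.calibration(n); print(n,c)
o=telemetry.get_obs(); print(o)
E
```

```text
scene {'K': array([[494.51895472,   0.        , 319.27991532],
       [  0.        , 494.51895472, 196.69541871],
       [  0.        ,   0.        ,   1.        ]]), 'origin': array([ 1.02630735, -0.39413868,  0.95039521]), 'rotation': array([-143.42935515,   -0.42980343,   48.39569256])}
top {'K': array([[460.35709646,   0.        , 311.17828093],
       [  0.        , 460.35709646, 202.64148165],
       [  0.        ,   0.        ,   1.        ]]), 'origin': array([0.50663717, 0.0248075 , 1.08988937]), 'rotation': array([-174.34577543,    0.84961745,  -90.66816114])}
{'time_s': 0.1, 'qpos': array([-73.7350739 ,  18.43506257,  -4.01610027,  83.16698935,
         1.29641517,  78.5410057 ,  -3.26083847]), 'joint_velocities': array([ 0.03361806, -0.06591598,  0.00075778, -0.15461772,  0.00096141,
       -0.09295891, -0.02625057]), 'effort': array([-3.89736942e-04, -4.92570484e+01, -4.05877680e-01, -3.13398921e+01,
       -6.41640695e-02,  3.94871179e-02,  6.27074746e-05]), 'tool_pos': array([0.17315542, 0.62600501, 0.22157622]), 'tool_rot': array([-1.79902255e+02,  6.62394734e-03,  1.64544637e+02]), 'force': array([ 0.1281463 , -0.82902096, -0.1321292 ]), 'wrist_torque': array([ 0.02979452, -0.03351941, -0.03463235]), 'grasp_force': 0.0, 'grip_width': 0.08688378540200119}
```

View pics/top0.png

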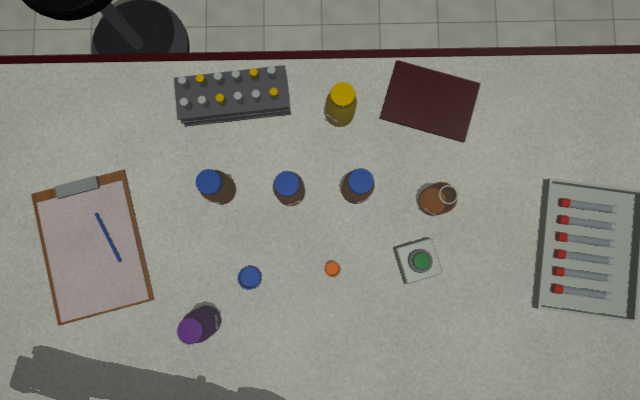

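View pics/scene0.png

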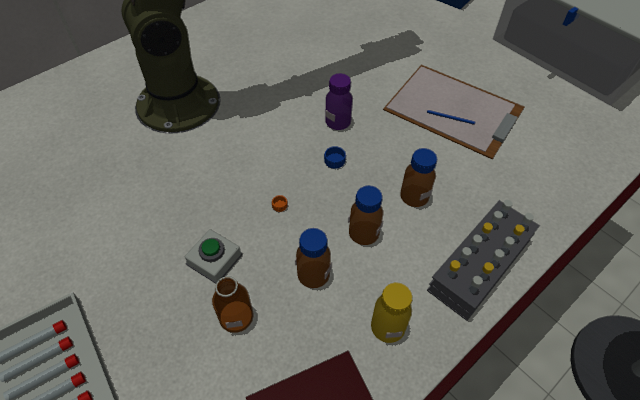

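Top view candidates:
- **Open bottle:** the amber bottle with the bare white ring at (448,195). The other bottles are closed with blue caps at (209,182), (287,183) and (361,181), plus yellow at (343,95) and purple at (190,330).
- **Blue cap:** the loose one on the bench at (250,277). The orange cap is at (332,269).
- **Button:** green at (420,261).

The scene view agrees: ring (227,287), loose cap (335,157), button (210,246). Next I'll locate each by colour and check with a crop.

```bash
cat > h.py <<'E'
import numpy as np,cv2
from cell import cams,telemetry
from scipy.spatial.transform import Rotation as R
def plane(n,uv,z):
    c=cams.calibration(n); d=R.from_euler('xyz',c['rotation'],degrees=True).as_matrix()@np.linalg.inv(c['K'])@[*uv,1]
    return (c['origin']+d*(z-c['origin'][2])/d[2]).round(4)
def blobs(im,lo,hi,amin=60):
    m=cv2.inRange(cv2.cvtColor(im,cv2.COLOR_BGR2HSV),lo,hi)
    m=cv2.morphologyEx(m,cv2.MORPH_CLOSE,np.ones((5,5)))
    out=[]
    for c in cv2.findContours(m,cv2.RETR_EXTERNAL,cv2.CHAIN_APPROX_NONE)[0]:
        if cv2.contourArea(c)>amin:
            e=cv2.fitEllipse(cv2.convexHull(c)); out.append((np.round(e[0],1),np.round(e[1],1)))
    return out
E
python3 - <<'E'
from h import *
cr=[]
for n in("top","scene"):
    im=cv2.imread(f"pics/{n}0.png")
    for k,lo,hi,zs in(("blue",(105,130,40),(122,255,255),(.142,.027)),("green",(50,90,40),(85,255,255),(.042,)),("orange",(5,180,120),(14,255,255),(.020,))):
        for c,s in blobs(im,lo,hi): print(n,k,c,s,[plane(n,c,z)[:2] for z in zs])
    u,v=(448,195) if n=="top" else (227,287)
    cr.append(cv2.resize(im[v-25:v+25,u-30:u+30],None,fx=6,fy=6,interpolation=cv2.INTER_CUBIC))
    print(n,"ring",plane(n,(u,v),.138))
    u,v=(250,277) if n=="top" else (335,157)
    cr.append(cv2.resize(im[v-25:v+25,u-30:u+30],None,fx=6,fy=6,interpolation=cv2.INTER_CUBIC))
cv2.imwrite("pics/crop.png",np.vstack([np.hstack(cr[:2]),np.hstack(cr[2:])]))
print(telemetry.get_obs()['tool_rot'])
E
```

```text
top blue [248.9 277.5] [21.7 22.3] [array([0.4488, 0.1666]), array([0.4418, 0.1839])]
top blue [107.5 237. ] [ 5.5 54.5] [array([0.5348, 0.4598]), array([0.5382, 0.5125])]
top blue [286.4 183.2] [23.8 24.3] [array([0.642 , 0.0888]), array([0.6584, 0.0966])]
top blue [207.9 181.4] [23.9 24.6] [array([0.648 , 0.2527]), array([0.6652, 0.2803])]
top blue [360.5 180.8] [23.6 24.3] [array([ 0.6449, -0.0651]), array([ 0.6616, -0.0761])]
top green [421.1 260.6] [15.7 16.2] [array([ 0.4762, -0.2068])]
top orange [331.6 268.7] [12.3 14.6] [array([ 0.4594, -0.0058])]
top ring [ 0.6132 -0.2459  0.138 ]
scene blue [312.9 242.6] [27.9 29.2] [array([ 0.6552, -0.0728]), array([ 0.6025, -0.0271])]
scene blue [368.3 198.8] [26.3 27. ] [array([0.6516, 0.0799]), array([0.5982, 0.1473])]
scene blue [423.5 160.6] [24.9 25.6] [array([0.6577, 0.2419]), array([0.6053, 0.3323])]
scene blue [334.5 157.2] [21.6 21.8] [array([0.524, 0.104]), array([0.4526, 0.1749])]
scene blue [450.3 116.9] [ 4.9 49. ] [array([0.6101, 0.3899]), array([0.5509, 0.5014])]
scene blue [570.1  16. ] [ 9.  21.4] [array([0.5742, 0.9583]), array([0.5099, 1.1507])]
scene green [209.8 246.3] [15.1 18.2] [array([ 0.4715, -0.2035])]
scene orange [279. 201.] [11.  14.3] [array([ 0.4623, -0.0093])]
scene ring [ 0.6214 -0.2484  0.138 ]
[-1.79902255e+02  6.62394734e-03  1.64544637e+02]
```

View pics/crop.png

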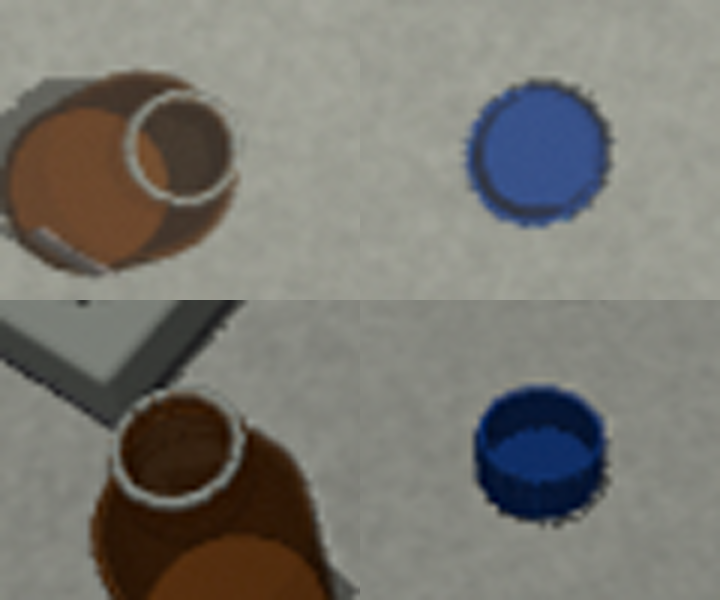

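The crops show a bare neck with a white ring in both views, and a blue cap lying open side up, so both choices hold. I'll use these world positions:
- Button: (0.474, -0.205)
- Open mouth: (0.617, -0.247)
- Blue cap: (0.443, 0.183)

I'll keep the current yaw, where tool x = (-.963, .267) and tool y = (.267, .964). The fingers stay shut, and I'll arc round at z 0.22.

Emit:
arm_command:
  series: "-15 -4 0 0 255; -30 -7 0 0 255; -30 -7 0 0 255; -30 -7 0 0 255; -30 -7 0 0 255; -30 -7 0 0 255; -30 -7 0 0 255; -30 -7 0 0 255; -30 -7 0 0 255; -30 -7 0 0 255; -30 -7 0 0 255; -30 -7 0 0 255; -15 -12 0 0 255; -16 -26 0 0 255; -16 -26 0 0 255; -16 -26 0 0 255; -16 -26 0 0 255; -16 -26 0 0 255; -16 -26 0 0 255; 0 0 0 0 255"
  squeeze: 10

```text
time_s: 1.77
tool_pos: [0.5499, 0.2545, 0.2229]
tool_rot: [-179.8, 0.2, 163.9]
force: [2.2, -0.8, -0.0]
grip_width: 0.0006
grasp_force: 0.0
```

Emit:
arm_command:
  series: "-12 -26 0 0 255; -12 -26 0 0 255; -12 -26 0 0 255; -12 -26 0 0 255; -12 -26 0 0 255; -12 -26 0 0 255; -12 -26 0 0 255; 3 -28 0 0 255; 3 -28 0 0 255; 3 -28 0 0 255; 3 -28 0 0 255; 3 -28 0 0 255; 3 -28 0 0 255; 3 -28 0 0 255; 3 -28 0 0 255; 3 -28 0 0 255; 3 -26 0 0 255; 0 0 0 0 255; 0 0 0 0 255; 0 0 0 0 255"

```text
time_s: 3.43
tool_pos: [0.4757, -0.1926, 0.2224]
tool_rot: [180.0, -0.0, 164.5]
force: [-0.4, 1.0, -0.3]
grip_width: 0.0003
grasp_force: 0.0
```

Emit:
arm_command:
  series: "-1 -12 10 0 255; 0 0 25 0 255; 0 0 30 0 255; 0 0 30 0 255; 0 0 25 0 255; 0 0 20 0 255; 0 0 10 0 255; 0 0 0 0 255; 0 0 0 0 255; 0 0 0 0 255"

```text
time_s: 4.27
tool_pos: [0.4749, -0.2046, 0.0739]
tool_rot: [180.0, 0.1, 164.6]
force: [0.4, -0.2, -0.2]
grip_width: 0.0005
grasp_force: 0.0
```

```bash
python3 - <<'E'
from h import *
im=[cv2.resize(cams.read_camera(n)[v-50:v+50,u-65:u+65],None,fx=3,fy=3) for n,u,v in(("top",420,250),("scene",215,250))]
cv2.imwrite("pics/near.png",np.hstack(im))
E
```

```text
(no output)
```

View pics/near.png

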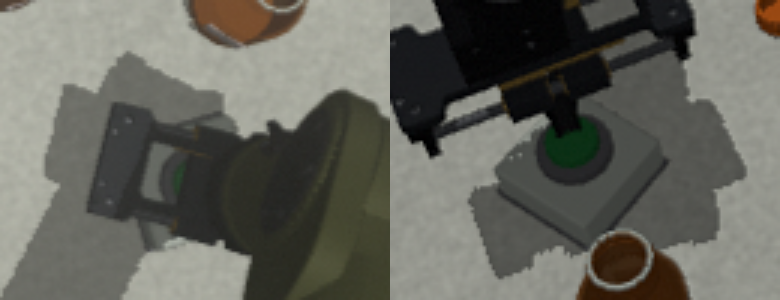

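The scene half shows the closed tips above the green button, with the tip near (565,130) and the button at (572,143). The open bottle is well clear, so I'll press in small steps.

Emit:
arm_command:
  series: "0 0 10 0 255; 0 0 10 0 255; 0 0 5 0 255; 0 0 2 0 255; 0 0 2 0 255; 0 0 1 0 255; 0 0 0 0 255; 0 0 0 0 255"

```text
time_s: 5.03
tool_pos: [0.4756, -0.2051, 0.0511]
tool_rot: [179.7, 0.1, 164.5]
force: [-22.9, 9.0, 69.9]
grip_width: 0.0007
grasp_force: 34.6
```

Force is 70 N, well past the 4 N needed, with the tool stopped at z=0.051. I'll ease up in small steps to confirm the spring travel.

Emit:
arm_command:
  series: "0 0 -4 0 255; 0 0 -5 0 255; 0 0 0 0 255; 0 0 0 0 255"

```text
time_s: 5.37
tool_pos: [0.4753, -0.205, 0.0523]
tool_rot: [180.0, 0.2, 164.5]
force: [1.1, -0.8, 10.9]
grip_width: 0.0004
grasp_force: 5.0
```

Emit:
arm_command:
  series: "0 0 -2 0 255; 0 0 0 0 255; 0 0 0 0 255"

```text
time_s: 5.62
tool_pos: [0.4741, -0.2047, 0.0534]
tool_rot: [-180.0, 0.0, 164.5]
force: [2.3, -1.0, 2.9]
grip_width: 0.0003
grasp_force: 1.7
```

The force fades gradually on the way up (10.9 N, then 2.9 N), which fits a sprung button that was fully down. Now I'll lift and move over the open mouth.

Emit:
arm_command:
  series: "0 0 -10 0 255; 0 0 -25 0 255; 0 0 -30 0 255; 0 0 -30 0 255; 0 0 -30 0 255; 0 0 -25 0 255; 0 0 -15 0 255; -15 0 0 0 255; -27 0 0 0 255; -30 0 0 0 255; -30 -1 0 0 255; -27 -1 0 0 255; -20 0 0 0 255; 0 0 0 0 255; 0 0 0 0 255; 0 0 0 0 255"

```text
time_s: 6.95
tool_pos: [0.6151, -0.2463, 0.2176]
tool_rot: [-180.0, -0.2, 164.5]
force: [1.0, -0.5, 0.5]
grip_width: 0.0005
grasp_force: 0.0
```

```bash
python3 - <<'E'
from h import *
im=[cv2.resize(cams.read_camera(n)[v-50:v+50,u-65:u+65],None,fx=3,fy=3) for n,u,v in(("top",435,210),("scene",225,265))]
cv2.imwrite("pics/mouth.png",np.hstack(im))
E
```

```text
(no output)
```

View pics/mouth.png

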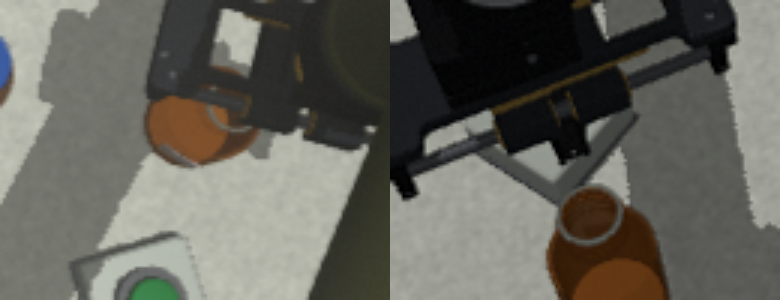

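The tips are about 80 mm above the ring at (590,214) in the scene half and lined up with it, and the button is free. I'll descend to 25 mm above the rim and hold.

Emit:
arm_command:
  series: "2 0 10 0 255; 0 0 15 0 255; 0 0 15 0 255; 0 0 10 0 255; 0 0 5 0 255; 0 0 0 0 255; 0 0 0 0 255; 0 0 0 0 255; 0 0 0 0 255; 0 0 0 0 255; 0 0 0 0 255; 0 0 0 0 255; 0 0 0 0 255; 0 0 0 0 255; 0 0 0 0 255; 0 0 0 0 255; 0 0 0 0 255; 0 0 0 0 255; 0 0 0 0 255; 0 0 0 0 255"

```text
time_s: 8.72
tool_pos: [0.6148, -0.2457, 0.1635]
tool_rot: [180.0, 0.0, 164.5]
force: [0.2, -0.3, 0.5]
grip_width: -0.0
grasp_force: 0.0
```

```bash
python3 - <<'E'
from h import *
im=[cv2.resize(cams.read_camera(n)[v-50:v+50,u-65:u+65],None,fx=3,fy=3) for n,u,v in(("top",435,210),("scene",225,265))]
cv2.imwrite("pics/mouth2.png",np.hstack(im))
E
```

```text
(no output)
```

View pics/mouth2.png

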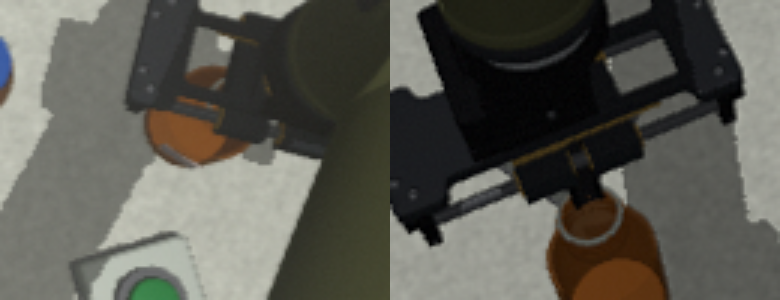

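In the scene half the tip is at (588,203), just over the mouth at (590,214) and centred. I'll hold longer.

Emit:
arm_command:
  series: "0 0 0 0 255; 0 0 0 0 255; 0 0 0 0 255; 0 0 0 0 255; 0 0 0 0 255; 0 0 0 0 255; 0 0 0 0 255; 0 0 0 0 255; 0 0 0 0 255; 0 0 0 0 255; 0 0 0 0 255; 0 0 0 0 255; 0 0 0 0 255; 0 0 0 0 255; 0 0 0 0 255; 0 0 0 0 255; 0 0 0 0 255; 0 0 0 0 255; 0 0 0 0 255; 0 0 0 0 255"

```text
time_s: 10.48
tool_pos: [0.6148, -0.2457, 0.1636]
tool_rot: [180.0, 0.0, 164.5]
force: [-0.4, -0.3, 0.1]
grip_width: 0.0008
grasp_force: 0.0
```

Emit:
arm_command:
  series: "0 0 -12 0 255; 0 0 -20 0 255; 0 0 -18 0 255; 0 0 -8 0 255; 10 13 0 0 255; 20 26 0 0 255; 20 26 0 0 255; 20 26 0 0 255; 20 26 0 0 255; 20 26 0 0 255; 20 26 0 0 255; 20 26 0 0 255; 20 26 0 0 255; 20 26 0 0 255; 20 26 0 0 255; 20 26 0 0 255; 20 26 0 0 255; 20 27 0 0 255; 0 0 0 0 255; 0 0 0 0 255"

```text
time_s: 12.15
tool_pos: [0.4476, 0.1673, 0.2219]
tool_rot: [180.0, 0.0, 164.8]
force: [-0.1, -0.3, -0.5]
grip_width: 0.0005
grasp_force: 0.0
```

Emit:
arm_command:
  series: "10 14 0 0 255; 0 0 0 0 255; 0 0 0 0 255; 0 0 0 0 255"

```text
time_s: 12.48
tool_pos: [0.4431, 0.1801, 0.2216]
tool_rot: [-180.0, 0.0, 164.4]
force: [0.8, -0.0, 0.0]
grip_width: 0.0003
grasp_force: 0.0
```

```bash
python3 - <<'E'
from h import *
im=[cv2.resize(cams.read_camera(n)[v-50:v+50,u-65:u+65],None,fx=3,fy=3) for n,u,v in(("top",235,285),("scene",335,140))]
cv2.imwrite("pics/cap.png",np.hstack(im))
E
```

```text
(no output)
```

View pics/cap.png

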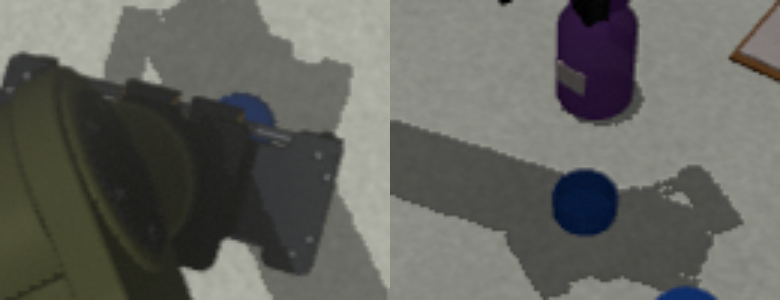

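The scene half shows the loose cap at (585,202) with the tips above it, consistent with the measured position. The purple bottle sits about 0.13 m away along tool x, clear of the gripper body. I'll descend to about 38 mm above the rim.

Emit:
arm_command:
  series: "0 3 10 0 255; 0 0 20 0 255; 0 0 25 0 255; 0 0 20 0 255; 0 0 10 0 255; 0 0 0 0 255; 0 0 0 0 255"

```text
time_s: 13.17
tool_pos: [0.4433, 0.1843, 0.1364]
tool_rot: [-180.0, -0.0, 164.5]
force: [-0.2, -0.5, 0.8]
grip_width: 0.0008
grasp_force: 0.0
```

Emit:
arm_command:
  series: "0 0 10 0 255; 0 0 15 0 255; 0 0 15 0 255; 0 0 15 0 255; 0 0 10 0 255; 0 0 5 0 255; 0 0 0 0 255; 0 0 0 0 255; 0 0 0 0 255"

```text
time_s: 13.92
tool_pos: [0.444, 0.1849, 0.0675]
tool_rot: [179.9, 0.1, 164.5]
force: [0.9, -0.2, 0.3]
grip_width: 0.0004
grasp_force: 0.0
```

```bash
python3 - <<'E'
from h import *
im=[cv2.resize(cams.read_camera(n)[v-50:v+50,u-65:u+65],None,fx=3,fy=3) for n,u,v in(("top",235,285),("scene",335,140))]
cv2.imwrite("pics/cap2.png",np.hstack(im))
E
```

```text
(no output)
```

View pics/cap2.png

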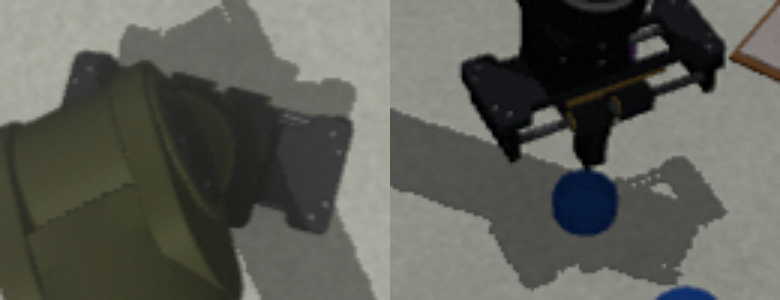

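In the scene half the tip is at (587,165), centred just above the cap rim at about (585,192), and nothing is touched. I'll hold here and then hand in.

Emit:
arm_command:
  series: "0 0 4 0 255; 0 0 4 0 255; 0 0 0 0 255; 0 0 0 0 255; 0 0 0 0 255; 0 0 0 0 255; 0 0 0 0 255; 0 0 0 0 255; 0 0 0 0 255; 0 0 0 0 255; 0 0 0 0 255; 0 0 0 0 255; 0 0 0 0 255; 0 0 0 0 255; 0 0 0 0 255; 0 0 0 0 255; 0 0 0 0 255; 0 0 0 0 255; 0 0 0 0 255; 0 0 0 0 255"

```text
time_s: 15.68
tool_pos: [0.4433, 0.1846, 0.0586]
tool_rot: [180.0, 0.0, 164.5]
force: [0.1, -0.3, 0.6]
grip_width: 0.0007
grasp_force: 0.0
```

Emit:
arm_command:
  series: "0 0 0 0 255; 0 0 0 0 255; 0 0 0 0 255; 0 0 0 0 255; 0 0 0 0 255; 0 0 0 0 255; 0 0 0 0 255; 0 0 0 0 255; 0 0 0 0 255; 0 0 0 0 255; 0 0 0 0 255; 0 0 0 0 255; 0 0 0 0 255; 0 0 0 0 255; 0 0 0 0 255; 0 0 0 0 255"

```text
time_s: 17.02
tool_pos: [0.4433, 0.1846, 0.0586]
tool_rot: [180.0, 0.0, 164.5]
force: [-1.2, -0.5, -0.2]
grip_width: 0.001
grasp_force: 0.0
```

```bash
python3 -c "
from cell import env,telemetry
print(telemetry.get_obs()['tool_pos']); print(env.sign_off())"
```

```text
[0.44327334 0.18458711 0.05859012]
the job is handed in; nothing more can be done
None
```

I pressed the button until it bottomed out and let it spring back, then held the fingertips over the open bottle's mouth and after that over the loose blue cap for over two seconds each; I handed in at about 17 s, still over the cap, with no sign of touching a bottle or cap, but the hand-in gave no verdict.

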